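# Shoot the gate bolt past its spring safety catch

## Task

The freshly welded gate lock on the bench needs to be bolted shut. Press the red spring catch down with one fingertip and, keeping it held down all the way, push the yellow lug with the other fingertip until the bolt is fully home in its keeper; only then let the catch go so that it springs up and locks the bolt. Do not pinch or pick up anything, and leave everything else on the bench where it is.

Things in the scene. Friction and masses are not known exactly. Their poses are not given: they have to be found in the camera images.
- lock: Gate lock screwed to the bench: two 6 mm aluminium plates 120 mm wide, spanning its own y -100 to 165 mm. Origin on the bench surface under the bolt's centre line; z up; +y is the way the bolt is shot; it is turned about the vertical. Along y: track 22 mm high, y -90 to 0; housing 30 mm high, 54 wide, y 0 to 85, red catch pad above it; keeper 43 mm high, y 115 to 150.
- catch_pad: Red catch pad over the bolt: 85 mm long (along lock y), 38 wide, 8 thick. Origin: top face, middle of its rear end, at lock y = 0; the pad spans y 0 to 85. Top is 50 mm above the bench when up, 40 mm when down. Axes as the lock's. Moves only straight down on a spring: 3.5 N to start, 6 N fully down. May be pressed anywhere; a fingertip can slide along it.
- catch (a joint): Travel of the catch pad in m: 0 = fully up, 0.010 = fully pressed down. While it is pressed less than about 0.006 its tooth blocks the bolt at either end of the stroke. If let go part-way along the stroke it rises only to about 0.005, where the tooth rubs on the bolt.
- lug: Yellow upright lug on the bolt: 40 mm wide, 10 mm thick along lock y, from 30 to 80 mm above the bench. Origin: bottom middle of its rear face (the face to push, looking to lock -y), 30 mm above the bench, at lock y = -50 mm at the start and -20 mm when home. Axes as the lock's. It is pushed towards the catch pad, so the two fingers stand astride it, above the bolt.
- lug_back (a point): Centre of the yellow lug's rear (pushed) face, 55 mm above the bench. The steel bolt below the lug is 16 mm square, its top 30 mm above the bench, and sticks out 15 mm behind this face.
- bolt (a joint): Travel of the bolt in m along the lock's y: about 0 at the start (drawn back), 0.030 = fully home in the keeper (hard stop). From 0.028 on the catch can spring up and lock it. It slides with about 2 N of friction, stays where it is left and has about 2 mm of play when locked.
- nut: Bystander: large steel hex nut lying loose beside the lock, 34 mm across, 16 mm high; origin at the centre of its underside.
- padlock: Bystander: brass padlock lying flat beside the lock, body 42 x 40 x 22 mm with a steel shackle; origin under its body.
- offcut: Bystander: short dark steel angle offcut beside the lock, 90 mm long, legs 30 mm; origin underneath.
- spray: Bystander: spray can standing, 65 mm across, 190 mm high; origin at the centre of its underside.
- paste: Bystander: jar with a green label standing, 70 mm across, 70 mm high; origin at the centre of its underside.
- mug: Bystander: blue mug standing, 80 mm across, 90 mm high; origin at the centre of its underside.

How it is judged (in metres and radians):
On the way, in this order (a step that is already met when the one before it is completed fails the run):
1. the catch is pressed down by a finger while the bolt is still drawn back (value of joint catch above 0.0065 m and value of joint bolt below 0.006 m and contact force between the fingers and catch_pad above 0.5 N), for 0.1 s.
2. the bolt is fully home while a finger still holds the catch down (value of joint bolt above 0.027 m and value of joint catch above 0.0065 m and contact force between the fingers and catch_pad above 0.5 N), for 0.1 s.
At the end, for the whole second after the job is handed in: The bolt is home (27 of its 30 mm or more) and at rest, and the catch has sprung up again (within 2 mm of fully up), locking it (value of joint bolt above 0.027 m and value of joint catch below 0.002 m and velocity of joint bolt below 0.005 m/s); the robot touches nothing.
It fails at once if the bolt is part-way (6 to 25 mm) while the catch is not held down (pressed less than 6 mm) (value of joint bolt between 0.006 and 0.025 m and value of joint catch below 0.006 m).
It fails at once if a bystander is lifted, carried or knocked more than 20 mm from its place (distance of any of nut, padlock, offcut, spray, paste, mug from where it was at the start of the episode above 0.02 m).
It also fails if it takes over 35 s, if anything falls off the work surface, if the arm or the gripper's body presses on something with over 40 N, if the wrist force passes 120 N, or if a joint passes its speed limit or range.

## Robot

A 6-joint arm with a two-finger parallel gripper is mounted at the origin on the work surface. World frame = base frame: x ahead of the robot, y to its left, z up, the work surface at z = 0. Lengths are in m, angles in degrees, forces in N, time in s.
With the tool pointing down it reaches from about 0.4 to 0.825 m from the base axis. Payload 7 kg.
Tool frame: the origin (TCP) lies at the very end of the fingers, on their centre line; the grasp point (between the pads) lies 19 mm behind it (ctrl.pinch_z is the distance from the TCP to the grasp point, in m); z points along the fingers, x is the direction in which the jaws open and shut, and the axes are right-handed (so a half turn about z gives the same grasp; the last joint's range is limited). The gripper opens to 88 mm and grips with 3 to 60 N. Pads are 19 mm wide; open, the fingers measure 130 mm over their backs; the gripper's body (78 mm by 193 mm) begins 47 mm behind the grasp point.
Start: joints at [-59.181, 20.546, 0.682, 0, -70.136, -16.507], TCP at [0.167, -0.654, 0.203] pointing down, gripper open.
Joint ranges: [-176.03, 176.03], [-82.01, 121.73], [-58.28, 71.71], [-173.87, 95.51], [-174.79, -0.11], [-173.66, 173.66]. Speed limits (degrees/s): [136.94, 136.94, 172.46, 180, 180, 180].

## Interface

Orientations are given as [roll, pitch, yaw] about the fixed x, y, z axes, in that order (R = Rz(yaw) Ry(pitch) Rx(roll)).
In Python, from plant import ctrl gives the robot as it stands.
- The arm moves only by the tool carry_out, never from a script. Its argument "increments" is a list of rows, each a list of 7 numbers: the turn, a rotation vector about the world's x, y, z in degrees, then the shift along the world's x, y, z in mm, then the closure, from 0 (fully open) to 1 (shut). In form: [[ax, ay, az, dx, dy, dz, grip], ...]. A call has 1 to 20 rows; each row is the pose to reach, as a shift and turn from the pose commanded when the call began; what a row does not reach only later rows make up. A row lasts 1/8 s, in which the tool goes at most 62.5 mm and 10.7 degrees, less where a joint would pass 70% of its speed; a pose out of reach is approached as far as the arm can. A call with a gripper value outside its range is refused whole. The fingers move at their own pace and stop on an object; the grip force is fixed at half the most. Time passes only in rows, so rows that repeat a pose let the fingers close. It gives the time, the measured TCP pose, the force and the opening at its end, in the units of the state.
- ctrl.get_obs(): the state, without advancing time (a new reading comes with each control period).
- ctrl.snapshot(name): name is "scene" or "top" or "wrist"; returns a dict with "pixels" (400x640x3 uint8, blue, green, red), "intrinsics" (3x3 intrinsics, pixels), "rvec" (rotation vector, rad) and "tvec" (3), from world to camera coordinates, as OpenCV has them; the wrist camera has in their place "hand_eye" (4x4, takes a point from camera to tool coordinates, whose origin is the TCP and whose axes are the tool frame's). Camera axes: x right, y down, z forward; pixel columns grow to the right and rows downward; lengths in m; the calibration is good to about 2 mm. A picture is of the moment at which its call begins: read the wrist's pose just before it. There is no depth.
- ctrl.close_job(): hands the job in, once; it reports no verdict.
Trained networks look in a picture, given as the dict that the camera call returned (one of the last four; its "shot" number tells which), for a name from the list of things; names that differ only in an ending like _2 or _b are one class to them, and where a whole thing is asked for, a point or a joint stands for the part that bears it (a point fixed in the world has none). Each returns a list of dicts, best first, with "confidence" (0 to 1); they miss things now and then, are a little off and sometimes report something else, mostly with a low value. They report only what shows in the picture. A call takes as long as a camera call.
- ctrl.search_frame(picture, label): "centre" ([x, y, z] in m, in world coordinates, good to about 4 mm: the middle of the surface that is visible of it).
- ctrl.outline_of(picture, label): "pixels" (400x640 bool, what is visible of it).
The state is a dict: "clock": time; "joint_pos": joint angles; "qvel": joint speeds; "tau": joint torques, N m; "tool_pos": TCP position; "orientation": TCP orientation; "force": force on the tool from outside, world axes, zero at the start; "moment": the same for the moment, N m; "opening": finger opening in m.
Only numpy, scipy, OpenCV 4.12 (cv2) and the standard library are available. Lean on these libraries where they do the work, as an engineer would, in place of code of your own. Each camera call takes 0.05 s, during which the arm holds its last target. There are 200 camera calls.

## Working session

There is one attempt and no reset: what is moved stays moved. The work goes in short steps, Python scripts to look and compute and a tool call to move; the robot and the scene stay as the last step left them, time stands still between calls to the robot, and variables do not carry over. Pictures are saved under pics/ and viewed, about 8 in all and at most 12, crops included, and the job is handed in when it is done.

Besides the shell and the picture viewer there is one more tool, called after "Request:" in YAML: its name, and indented under it one key for each argument. carry_out: Moves the arm, as the interface text tells. Its arguments: {"type":"object","properties":{"increments":{"type":"array"}},"required":["increments"]}

```bash
mkdir -p pics; ls
cat > h.py <<'E'
from plant import ctrl
import numpy as np, cv2
from scipy.spatial.transform import Rotation as R
def pix2plane(s,uv,z):
    "pixel -> world point at height z (fixed camera)"
    K=np.array(s['intrinsics']);Rm=cv2.Rodrigues(np.array(s['rvec'],float))[0];t=np.array(s['tvec'],float).ravel()
    d=Rm.T@np.linalg.inv(K)@np.array([uv[0],uv[1],1.]);c=-Rm.T@t
    return c+d*(z-c[2])/d[2]
E
python3 - <<'E'
from h import *
o=ctrl.get_obs();print({k:np.round(v,3) for k,v in o.items()})
for n in('top','scene'):
    s=ctrl.snapshot(n);cv2.imwrite(f'pics/{n}1.png',s['pixels'])
    for l in('lock','catch_pad','lug','nut','padlock','offcut','spray','paste','mug'):
        for r in ctrl.search_frame(s,l)[:1]: print(n,l,np.round(r['centre'],3),round(r['confidence'],2))
    if n=='top':
      for l,z in(('catch_pad',.05),('lug',.08)):
        for r in ctrl.outline_of(s,l)[:1]:
          m=r['pixels'].astype(np.uint8);c=max(cv2.findContours(m,0,1)[0],key=cv2.contourArea)
          b=cv2.boxPoints(cv2.minAreaRect(c));print(l,r['confidence'],b.tolist());print(np.round([pix2plane(s,p,z) for p in b],4))
E
```

```text
pics
{'clock': np.float64(0.0), 'joint_pos': array([-5.9179e+01,  2.0591e+01,  6.3300e-01, -2.2000e-02, -7.0134e+01,
       -1.6508e+01]), 'qvel': array([-0.019, -0.003, -0.095,  0.052, -0.096, -0.035]), 'tau': array([ 2.0000e-03, -5.8272e+01,  2.9305e+01,  6.9980e+00,  7.0000e-03,
       -0.0000e+00]), 'tool_pos': array([ 0.167, -0.654,  0.202]), 'orientation': array([-1.79993e+02, -9.50000e-02,  1.04305e+02]), 'force': array([-0.55 ,  0.474, -0.038]), 'moment': array([-0.044,  0.007,  0.003]), 'opening': np.float64(0.088)}
top lock [0.562 0.025 0.006] 0.94
top catch_pad [0.572 0.032 0.052] 0.69
top lug [ 0.564 -0.049  0.082] 0.42
top nut [ 0.475 -0.062  0.014] 0.43
top padlock [0.674 0.067 0.024] 0.68
top offcut [ 0.672 -0.064  0.004] 0.71
top mug [0.615 0.445 0.049] 0.97
catch_pad 0.84 [[292.0, 194.0], [322.0, 194.0], [322.0, 209.0], [292.0, 209.0]]
[[ 0.5944  0.0779  0.05  ]
 [ 0.5859 -0.0089  0.05  ]
 [ 0.542  -0.0046  0.05  ]
 [ 0.5504  0.0814  0.05  ]]
scene lock [0.586 0.015 0.01 ] 0.93
scene catch_pad [0.575 0.036 0.05 ] 0.66
scene lug [ 0.574 -0.054  0.078] 0.46
scene nut [ 0.671 -0.062  0.003] 0.55
scene padlock [0.682 0.06  0.02 ] 0.7
scene offcut [ 0.669 -0.062  0.001] 0.85
scene spray [ 0.643 -0.441  0.145] 0.65
scene paste [ 0.403 -0.418  0.057] 0.7
scene mug [0.614 0.432 0.056] 0.83
```

Run:
```python
from h import *
a=cv2.imread('pics/top1.png')[130:280,220:420];a=cv2.resize(a,(720,540),interpolation=cv2.INTER_CUBIC)
cv2.imwrite('pics/topc.png',a)
```

```text
(no output)
```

View pics/topc.png

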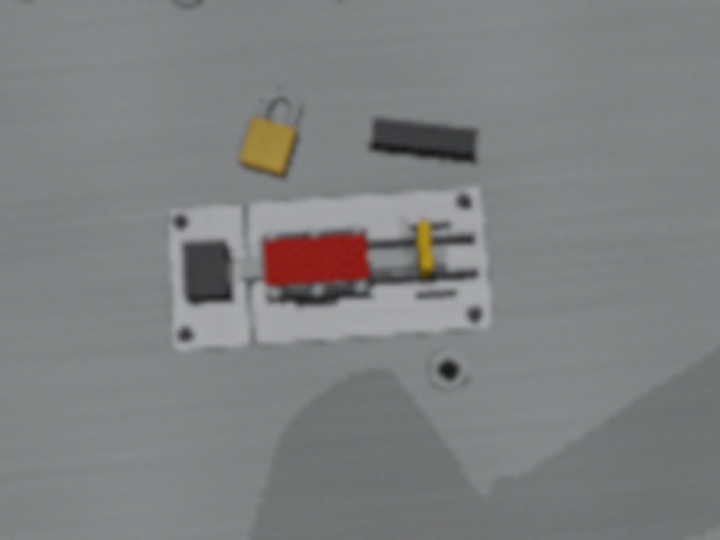

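View pics/scene1.png

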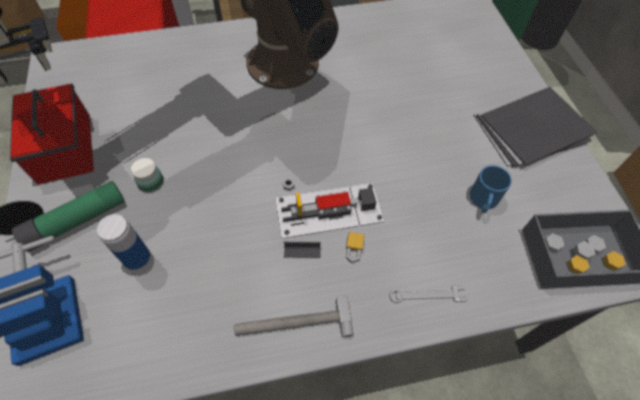

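The top crop shows the lock with the keeper to the left (world +y). The red pad spans (265–368, 235–285) and the yellow lug is at (425, 248). The plate corners are at (170,210), (480,188), (490,328) and (176,350). In the scene view the bystanders are clear of the path.

Run:
```python
from h import *
s=ctrl.snapshot('top')
c=np.array([[170,210],[480,188],[490,328],[176,350]])/3.6+[220,130]
w=np.array([pix2plane(s,p,.006) for p in c]);l=np.array([[60,165],[60,-100],[-60,-100],[-60,165]])/1000
M,_=cv2.estimateAffinePartial2D(l,w[:,:2].copy())
yaw=np.degrees(np.arctan2(M[1,0],M[0,0]));print('origin',M[:,2],'yaw',yaw,'scale',np.hypot(M[0,0],M[1,0]))
u=M[:,1]/np.hypot(*M[:,1])
for p,z,n in(((425,225),.08,'lug'),((428,275),.08,'lug'),((368,258),.05,'padrear'),((265,262),.05,'padfront')):
    P=pix2plane(s,np.array(p)/3.6+[220,130],z)[:2];d=P-M[:,2];print(n,P,'lock xy',d@[u[1],-u[0]],d@u)
t=M[:,2]-.02*u;o=ctrl.get_obs();print('u',u,'target',t,'delta mm',(t-o['tool_pos'][:2])*1000,'yaw needed',yaw+90-o['orientation'][2])
```

```text
origin [ 0.56498653 -0.00707974] yaw -1.593399161224015 scale 0.9886204057787961
lug [ 0.57962672 -0.05393909] lock xy 0.01593752413451148 -0.04643414078104322
lug [ 0.53984029 -0.05203926] lock xy -0.02388634572312711 -0.045641362650712496
padrear [ 0.56329457 -0.00738029] lock xy -0.0016829433413539047 -0.0003474771330716448
padfront [0.56811939 0.07532633] lock xy 0.0008402287272885216 0.08246131634860206
u [0.02780648 0.99961333] target [ 0.5644304  -0.02707201] delta mm [397.60742531 626.9734647 ] yaw needed -15.902793833386482
```

Request:
carry_out:
  increments:
    - [0,0,-1,25,40,10,0.2]
    - [0,0,-2,50,80,20,0.2]
    - [0,0,-3,76,120,30,0.2]
    - [0,0,-4,101,160,40,0.2]
    - [0,0,-5,127,200,40,0.2]
    - [0,0,-6,152,240,40,0.2]
    - [0,0,-7,178,280,40,0.2]
    - [0,0,-8,203,320,40,0.2]
    - [0,0,-9,229,360,40,0.2]
    - [0,0,-10,254,400,40,0.2]
    - [0,0,-11,279,440,40,0.2]
    - [0,0,-12,305,480,40,0.2]
    - [0,0,-13,330,520,40,0.2]
    - [0,0,-14,355,560,40,0.2]
    - [0,0,-15,380,600,40,0.2]
    - [0,0,-16,398,627,40,0.2]
    - [0,0,-16,398,627,40,0.2]
    - [0,0,-16,398,627,40,0.2]

```text
clock: 3.4
tool_pos: [0.5645, -0.0272, 0.2428]
orientation: [-180.0, 0.0, 88.3]
force: [-0.5, -0.1, 0.6]
opening: 0.0698
```

Run:
```python
from h import *
o=ctrl.get_obs();s=ctrl.snapshot('wrist');cv2.imwrite('pics/w1.png',s['pixels'])
H=np.array(s['hand_eye']);T=np.eye(4);T[:3,:3]=R.from_euler('xyz',o['orientation'],degrees=True).as_matrix();T[:3,3]=o['tool_pos']
C=T@H;np.savez('w1.npz',C=C,K=s['intrinsics']);print(o['tool_pos'],o['orientation'],o['opening'],o['force'],'cam',C[:3,3])
for l in('lug','catch_pad','lock'):
    for r in ctrl.search_frame(s,l)[:1]: print(l,np.round(r['centre'],4),r['confidence'])
```

```text
[ 0.56452713 -0.02716475  0.24284254] [-1.79977173e+02  5.56303856e-03  8.83400081e+01] 0.06980855843954413 [-0.50949703 -0.14582646  0.60653109] cam [ 0.48704144 -0.02401565  0.42493794]
lug [ 0.563  -0.054   0.0773] 0.7
catch_pad [0.5656 0.0371 0.0544] 0.85
lock [0.5581 0.0239 0.007 ] 0.79
```

View pics/w1.png

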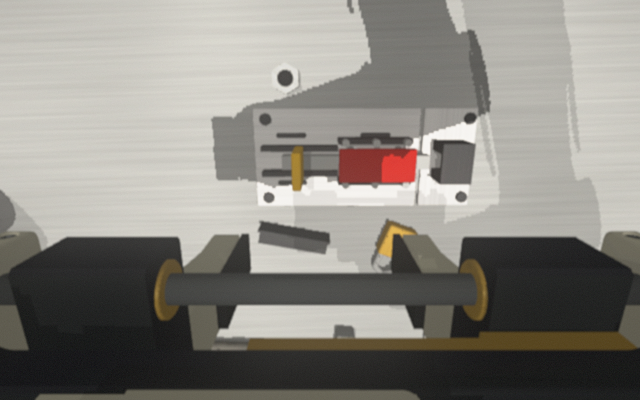

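The wrist view shows the lug top at columns 292–302, rows 147–190. The pad covers columns 338–416, rows 149–184, and the plate's rear end runs from (253,108) to (259,206).

Run:
```python
from h import *
d=np.load('w1.npz');C,K=d['C'],d['K']
def f(uv,z):
    r=C[:3,:3]@np.linalg.inv(K)@[uv[0],uv[1],1.];return (C[:3,3]+r*(z-C[2,3])/r[2])[:2]
p1,p2=f((338,150),.05),f((416,149),.05);q1,q2=f((338,183),.05),f((416,183),.05)
a=np.r_[[p1,p2,q1,q2]];print(np.round(a,4),'mid rear',(p1+q1)/2,'yaw',[np.degrees(np.arctan2(*( e-b)))for b,e in((p1,p2),(q1,q2))])
print('plate rear',f((253,108),.006),f((259,206),.006),'front',f((480,108),.006),f((474,206),.006))
print('lug',[np.round(f(p,.08),4) for p in((292,148),(293,190),(302,148),(303,190))])
```

```text
[[ 0.5478 -0.007 ]
 [ 0.5491  0.0773]
 [ 0.5847 -0.0075]
 [ 0.5871  0.0791]] mid rear [ 0.56625762 -0.00722649] yaw [np.float64(0.8873287653174066), np.float64(1.6230395638781283)]
plate rear [ 0.50283621 -0.10353893] [ 0.62336413 -0.10593708] front [0.51037352 0.1615573 ] [0.63106194 0.16604541]
lug [array([ 0.5397, -0.054 ]), array([ 0.583 , -0.0552]), array([ 0.54 , -0.044]), array([ 0.5833, -0.0449])]
```

Request:
carry_out:
  increments:
    - [0,0,0,0,-1,-30,0.2]
    - [0,0,0,0,-1,-60,0.2]
    - [0,0,0,0,-1,-90,0.2]
    - [0,0,0,0,-1,-115,0.2]
    - [0,0,0,0,-1,-135,0.2]
    - [0,0,0,0,-1,-148,0.2]
    - [0,0,0,0,-1,-158,0.2]
    - [0,0,0,0,-1,-168,0.2]
    - [0,0,0,0,-1,-178,0.2]
    - [0,0,0,0,-1,-186,0.2]
    - [0,0,0,0,-1,-186,0.2]
    - [0,0,0,0,-1,-186,0.2]

```text
clock: 5.1
tool_pos: [0.5651, -0.028, 0.0572]
orientation: [180.0, 0.0, 88.3]
force: [0.5, 0.6, -0.4]
opening: 0.0702
```

Run:
```python
from h import *
o=ctrl.get_obs();print(o['tool_pos'],o['force'],o['opening'])
s=ctrl.snapshot('wrist');cv2.imwrite('pics/w2.png',s['pixels'])
s=ctrl.snapshot('scene');cv2.imwrite('pics/s2.png',cv2.resize(s['pixels'][150:270,250:410],(800,600),interpolation=cv2.INTER_CUBIC))
```

```text
[ 0.56508288 -0.02801657  0.05719631] [ 0.50082809  0.62073487 -0.40762846] 0.07021514285568797
```

View pics/s2.png

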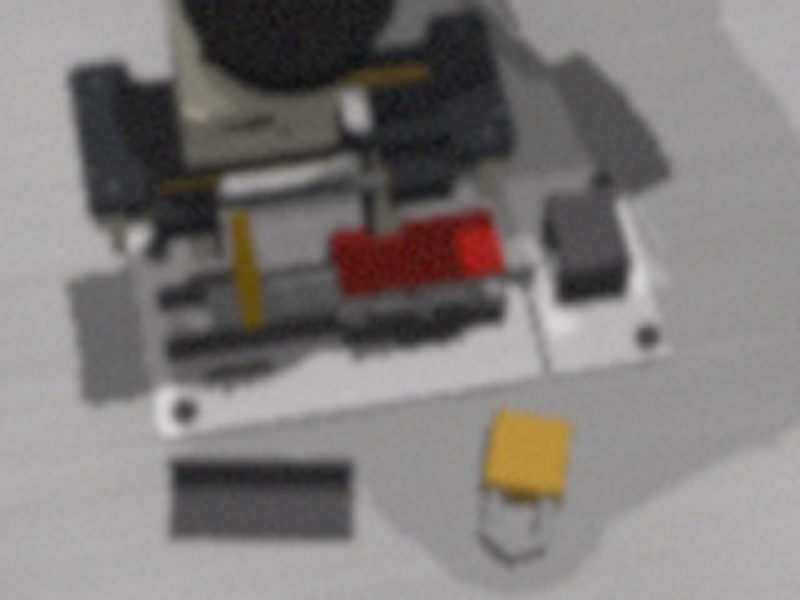

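View pics/w2.png

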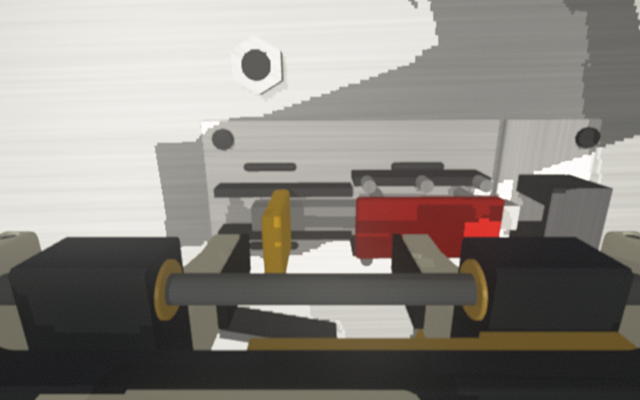

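The scene crop shows the front fingertip near (380,230), at the robot-side part of the pad. The rear finger is left of the lug, which is at (245,270). I'll check the x alignment by projecting the expected fingertip corners.

Run:
```python
from h import *
o=ctrl.get_obs();Rt=R.from_euler('xyz',o['orientation'],degrees=True).as_matrix()
P=np.array([[sx,sy*.0095,0] for sx in(-.056,-.035,.035,.056) for sy in(-1,1)])
W=P@Rt.T+o['tool_pos']
s=ctrl.snapshot('scene');im=s['pixels'].copy()
big=cv2.resize(im[150:270,250:410],(800,600),interpolation=cv2.INTER_CUBIC)
uv=cv2.projectPoints(W,np.array(s['rvec'],float),np.array(s['tvec'],float),np.array(s['intrinsics']),None)[0].reshape(-1,2)
for p in (uv-[250,150])*5: cv2.circle(big,tuple(int(v) for v in p),4,(0,255,0),-1)
w=ctrl.snapshot('wrist');H=np.linalg.inv(np.array(w['hand_eye']));wi=w['pixels'].copy()
uw=cv2.projectPoints(P,cv2.Rodrigues(H[:3,:3])[0],H[:3,3],np.array(w['intrinsics']),None)[0].reshape(-1,2)
for p in uw: cv2.circle(wi,tuple(int(v) for v in p),3,(0,255,0),-1)
cv2.imwrite('pics/chk.png',np.hstack([cv2.resize(big,(400,300)),cv2.resize(wi[120:400,130:510],(400,300))]))
print(uw.round())
```

```text
[[218. 219.]
 [221. 250.]
 [256. 219.]
 [258. 250.]
 [382. 219.]
 [380. 251.]
 [420. 219.]
 [417. 251.]]
```

View pics/chk.png

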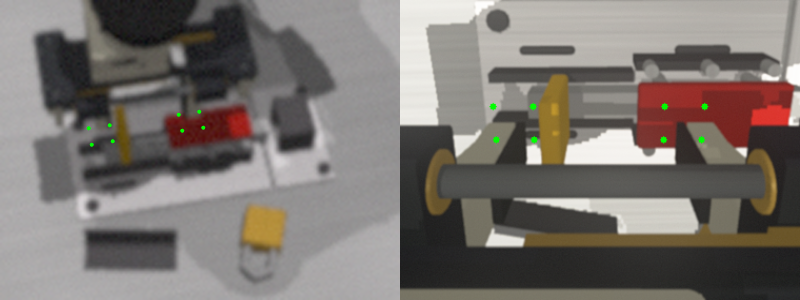

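The finger outlines end above the projected tip corners, so the tips may sit higher than nominal. I'll descend slowly and let the force decide.

Request:
carry_out:
  increments:
    - [0,0,0,0,0,-3,0.2]
    - [0,0,0,0,0,-6,0.2]
    - [0,0,0,0,0,-9,0.2]
    - [0,0,0,0,0,-11,0.2]
    - [0,0,0,0,0,-11,0.2]

```text
clock: 5.92
tool_pos: [0.5647, -0.0281, 0.0457]
orientation: [-180.0, 0.0, 88.3]
force: [-0.1, 0.5, 0.9]
opening: 0.07
```

Request:
carry_out:
  increments:
    - [0,0,0,0,0,-2,0.2]
    - [0,0,0,0,0,-4,0.2]
    - [0,0,0,0,0,-4,0.2]

```text
clock: 6.3
tool_pos: [0.5647, -0.0281, 0.0418]
orientation: [-180.0, 0.0, 88.3]
force: [-0.6, 0.5, 0.2]
opening: 0.0699
```

Run:
```python
from h import *
o=ctrl.get_obs();print(o['tool_pos'],o['force'],o['moment'])
w=ctrl.snapshot('wrist')
s=ctrl.snapshot('scene')
cv2.imwrite('pics/s3.png',np.hstack([cv2.resize(s['pixels'][175:225,270:350],(400,300),interpolation=cv2.INTER_CUBIC),cv2.resize(w['pixels'][120:320,190:460],(400,300))]))
```

```text
[ 0.56469459 -0.0280596   0.04177314] [-0.63911077  0.46275977  0.17974787] [-0.04500173 -0.02678466 -0.00777665]
```

View pics/s3.png

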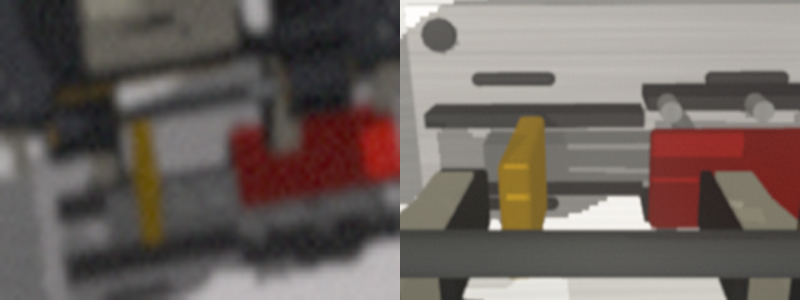

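The fingertip is still above the pad and no force is registered, so I keep descending.

Request:
carry_out:
  increments:
    - [0,0,0,0,0,-2,0.2]
    - [0,0,0,0,0,-4,0.2]
    - [0,0,0,0,0,-5,0.2]
    - [0,0,0,0,0,-5,0.2]

```text
clock: 6.9
tool_pos: [0.5648, -0.0281, 0.0368]
orientation: [-180.0, 0.0, 88.3]
force: [0.1, 0.4, 0.6]
opening: 0.0701
```

Request:
carry_out:
  increments:
    - [0,0,0,0,0,-1,0.2]
    - [0,0,0,0,0,-2,0.2]
    - [0,0,0,0,0,-3,0.2]
    - [0,0,0,0,0,-3,0.2]

```text
clock: 7.4
tool_pos: [0.5648, -0.0281, 0.0339]
orientation: [-180.0, 0.0, 88.3]
force: [-0.1, -0.6, -0.3]
opening: 0.0702
```

Request:
carry_out:
  increments:
    - [0,0,0,0,0,-1,0.2]
    - [0,0,0,0,0,-2,0.2]
    - [0,0,0,0,0,-3,0.2]
    - [0,0,0,0,0,-3,0.2]

```text
clock: 7.9
tool_pos: [0.5647, -0.0281, 0.0309]
orientation: [-180.0, 0.0, 88.3]
force: [-0.5, 0.2, -0.4]
opening: 0.0704
```

Request:
carry_out:
  increments:
    - [0,0,0,0,0,-1,0.2]
    - [0,0,0,0,0,-2,0.2]
    - [0,0,0,0,0,-2,0.2]

```text
clock: 8.28
tool_pos: [0.5647, -0.0281, 0.0289]
orientation: [-180.0, 0.0, 88.3]
force: [-0.4, -0.8, 0.3]
opening: 0.0704
```

Run:
```python
from h import *
o=ctrl.get_obs();print(o['tool_pos'],o['force'],o['moment'])
w=ctrl.snapshot('wrist')
s=ctrl.snapshot('scene')
cv2.imwrite('pics/s4.png',np.hstack([cv2.resize(s['pixels'][175:225,270:350],(400,300),interpolation=cv2.INTER_CUBIC),cv2.resize(w['pixels'][120:320,190:460],(400,300))]))
```

```text
[ 0.56474657 -0.02805164  0.0288607 ] [-0.35478176 -0.7976612   0.30198811] [ 8.65802693e-05  2.75454943e-02 -4.50849078e-02]
```

View pics/s4.png

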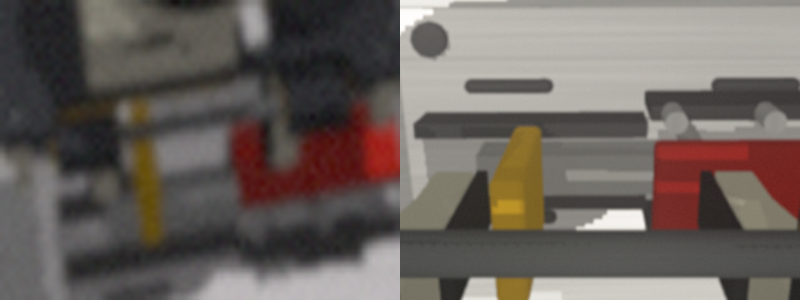

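Request:
carry_out:
  increments:
    - [0,0,0,0,0,-1,0.2]
    - [0,0,0,0,0,-2,0.2]
    - [0,0,0,0,0,-3,0.2]
    - [0,0,0,0,0,-3,0.2]

```text
clock: 8.88
tool_pos: [0.5649, -0.028, 0.026]
orientation: [180.0, 0.0, 88.3]
force: [-1.1, 0.8, 2.6]
opening: 0.0704
```

Request:
carry_out:
  increments:
    - [0,0,0,0,0,-1,0.2]
    - [0,0,0,0,0,-2,0.2]
    - [0,0,0,0,0,-2,0.2]

```text
clock: 9.25
tool_pos: [0.5649, -0.028, 0.0239]
orientation: [-180.0, 0.0, 88.3]
force: [-1.3, 0.6, 2.6]
opening: 0.0701
```

Request:
carry_out:
  increments:
    - [0,0,0,0,0,-2,0.2]
    - [0,0,0,0,0,-4,0.2]
    - [0,0,0,0,0,-5,0.2]
    - [0,0,0,0,0,-5,0.2]

```text
clock: 9.75
tool_pos: [0.5649, -0.028, 0.0189]
orientation: [-180.0, 0.0, 88.3]
force: [-1.4, -0.6, 5.2]
opening: 0.0696
```

Request:
carry_out:
  increments:
    - [0,0,0,0,0,-1,0.2]
    - [0,0,0,0,0,-1,0.2]

```text
clock: 10.0
tool_pos: [0.5648, -0.0281, 0.0179]
orientation: [-180.0, 0.0, 88.3]
force: [-1.2, -0.2, 4.9]
opening: 0.07
```

Run:
```python
from h import *
F=[]
for i in range(3):
    w=ctrl.snapshot('wrist');o=ctrl.get_obs();F.append(o['force'])
print(o['tool_pos'],np.round(F,2),o['moment'])
s=ctrl.snapshot('scene')
for r in ctrl.search_frame(s,'catch_pad')[:1]:print(r['centre'])
cv2.imwrite('pics/s5.png',np.hstack([cv2.resize(s['pixels'][175:225,270:350],(400,300),interpolation=cv2.INTER_CUBIC),cv2.resize(w['pixels'][120:320,190:460],(400,300))]))
```

```text
[ 0.56484241 -0.02804719  0.01798926] [[-1.93  0.56  3.87]
 [-1.06  0.36  4.39]
 [-0.98 -0.68  3.93]] [0.20911228 0.44945504 0.02571559]
[0.5771, 0.0403, 0.043]
```

View pics/s5.png

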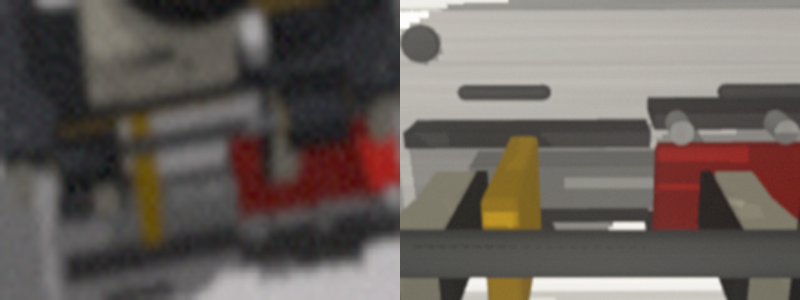

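The pad is visibly lower: its rear-left corner moved from row 125 to 140 in the crop. I'll measure the drop to sub-pixel accuracy from its camera-side edge.

Run:
```python
from h import *
s=ctrl.snapshot('scene');b=s['pixels'];a=cv2.imread('pics/scene1.png');cv2.imwrite('pics/scene5.png',b)
rv,tv,K=np.array(s['rvec'],float),np.array(s['tvec'],float),np.array(s['intrinsics'])
pr=lambda P:cv2.projectPoints(np.array([P],float),rv,tv,K,None)[0].reshape(2)
o=np.array([.566,-.0072]);X=np.array([.9996,-.028]);Y=np.array([.028,.9996])
for ly in(.015,.025,.06,.07):
  out=[]
  for im in(a,b):
    q=im.astype(float);red=(q[...,2]-q[...,:2].mean(2)).astype(np.float32)
    # profile along lock x at pad top height (up), camera-side edge
    xs=np.arange(.005,.040,.0005);uv=np.array([pr([*(o+x*X+ly*Y),.05]) for x in xs],np.float32)
    p=cv2.remap(red,uv[:,:1],uv[:,1:],1).ravel();t=p[:12].mean()/2;i=np.argmax(p<t);out.append((xs[i-1]+.0005*(p[i-1]-t)/(p[i-1]-p[i])))
  dx=(pr([*(o+.02*X+ly*Y),.05])-pr([*(o+.019*X+ly*Y),.05]));dz=(pr([*(o+.02*X+ly*Y),.04])-pr([*(o+.02*X+ly*Y),.05]))/10
  print(ly,np.round(out,4),'drop mm',(out[1]-out[0])*1000*np.linalg.norm(dx)/(dz@dx/np.linalg.norm(dx)))
```

```text
0.015 [0.0214 0.0318] drop mm 18.60475269507215
0.025 [0.0215 0.0318] drop mm 18.466962508243775
0.06 [0.0216 0.0266] drop mm 9.2543431733497
0.07 [0.0211 0.0258] drop mm 8.684273093057831
```

Request:
carry_out:
  increments:
    - [0,0,0,0,0,-0.5,0.2]
    - [0,0,0,0,0,-1,0.2]
    - [0,0,0,0,0,-1,0.2]

```text
clock: 10.68
tool_pos: [0.5649, -0.028, 0.017]
orientation: [180.0, -0.0, 88.3]
force: [-1.9, -0.5, 4.4]
opening: 0.0701
```

No force jump yet. Contact started at about TCP z 0.026, so the catch is about 9 mm down. Next I push along the lock's y.

Request:
carry_out:
  increments:
    - [0,0,0,0,1,0,0.2]
    - [0,0,0,0.1,2.5,0,0.2]
    - [0,0,0,0.1,4,0,0.2]
    - [0,0,0,0.2,5.5,0,0.2]
    - [0,0,0,0.2,7,0,0.2]
    - [0,0,0,0.2,8.5,0,0.2]
    - [0,0,0,0.3,10,0,0.2]
    - [0,0,0,0.3,10,0,0.2]

```text
clock: 11.68
tool_pos: [0.5652, -0.0181, 0.017]
orientation: [180.0, 0.0, 88.3]
force: [-0.5, -5.1, 4.5]
opening: 0.0702
```

Run:
```python
from h import *
w=ctrl.snapshot('wrist');o=ctrl.get_obs();print(o['tool_pos'],o['force'],o['moment'],o['opening'])
s=ctrl.snapshot('scene')
cv2.imwrite('pics/s6.png',np.hstack([cv2.resize(s['pixels'][175:225,270:350],(400,300),interpolation=cv2.INTER_CUBIC),cv2.resize(w['pixels'][120:320,190:460],(400,300))]))
```

```text
[ 0.56519364 -0.01807892  0.01700097] [-0.29137277 -3.52159654  3.99264638] [-1.50195849 -0.0553719   0.03362678] 0.07022527553537763
```

View pics/s6.png

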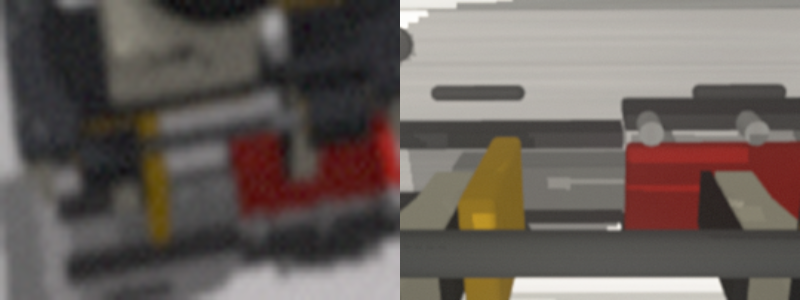

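The lug is moving with the finger (column 147 to 157 in the scene crop) and the pad is still down, so I continue.

Request:
carry_out:
  increments:
    - [0,0,0,0,1.5,0,0.2]
    - [0,0,0,0.1,3,0,0.2]
    - [0,0,0,0.1,4.5,0,0.2]
    - [0,0,0,0.2,6,0,0.2]
    - [0,0,0,0.2,7.5,0,0.2]
    - [0,0,0,0.2,9,0,0.2]
    - [0,0,0,0.3,10.5,0,0.2]
    - [0,0,0,0.3,12,0,0.2]
    - [0,0,0,0.4,13.5,0,0.2]
    - [0,0,0,0.4,15,0,0.2]
    - [0,0,0,0.5,16.5,0,0.2]
    - [0,0,0,0.5,18,0,0.2]
    - [0,0,0,0.6,20,0,0.2]
    - [0,0,0,0.6,21,0,0.2]
    - [0,0,0,0.6,22,0,0.2]

```text
clock: 13.65
tool_pos: [0.5657, 0.0038, 0.017]
orientation: [-180.0, 0.0, 88.3]
force: [0.5, -5.1, 4.3]
opening: 0.07
```

Request:
carry_out:
  increments:
    - [0,0,0,0,1,0,0.2]
    - [0,0,0,0,2,0,0.2]
    - [0,0,0,0,2,0,0.2]

```text
clock: 14.02
tool_pos: [0.5658, 0.0059, 0.017]
orientation: [180.0, 0.0, 88.3]
force: [0.5, -5.3, 5.0]
opening: 0.0701
```

Request:
carry_out:
  increments:
    - [0,0,0,0,0.7,0,0.2]
    - [0,0,0,0,1.4,0,0.2]
    - [0,0,0,0,2,0,0.2]

```text
clock: 14.4
tool_pos: [0.5658, 0.0077, 0.017]
orientation: [180.0, 0.0, 88.3]
force: [0.6, -8.6, 3.5]
opening: 0.0701
```

Request:
carry_out:
  increments:
    - [0,0,0,0,0.5,0,0.2]
    - [0,0,0,0,1,0,0.2]
    - [0,0,0,0,1,0,0.2]

```text
clock: 14.78
tool_pos: [0.5658, 0.0077, 0.017]
orientation: [-180.0, 0.1, 88.3]
force: [2.0, -11.8, 3.2]
opening: 0.0702
```

Hard stop reached: TCP y holds at 0.0077 while the force rises to 12 N. Now I unload slightly and lift straight up.

Request:
carry_out:
  increments:
    - [0,0,0,0,0,0,0.2]
    - [0,0,0,0,-1.2,0,0.2]
    - [0,0,0,0,-2,0,0.2]
    - [0,0,0,0,-2.5,4,0.2]
    - [0,0,0,0,-3,10,0.2]
    - [0,0,0,0,-3,18,0.2]
    - [0,0,0,0,-3,30,0.2]
    - [0,0,0,0,-3,50,0.2]
    - [0,0,0,0,-3,80,0.2]
    - [0,0,0,0,-3,120,0.2]
    - [0,0,0,0,-3,160,0.2]
    - [0,0,0,0,-3,200,0.2]
    - [0,0,0,0,-3,200,0.2]
    - [0,0,0,0,-3,200,0.2]

```text
clock: 16.52
tool_pos: [0.5652, 0.0059, 0.2171]
orientation: [-180.0, -0.0, 88.3]
force: [-0.5, 0.2, -0.4]
opening: 0.0701
```

Run:
```python
from h import *
o=ctrl.get_obs();print(o['clock'],o['tool_pos'],o['force'])
w=ctrl.snapshot('wrist');s=ctrl.snapshot('scene')
for n,p in(('scene',s),('wrist',w)):
  for l in('lug','catch_pad','nut','padlock','offcut'):
    for r in ctrl.search_frame(p,l)[:1]:print(n,l,np.round(r['centre'],4),round(r['confidence'],2))
a=cv2.imread('pics/scene1.png')
f=lambda i:cv2.resize(i[175:225,270:350],(400,300),interpolation=cv2.INTER_CUBIC)
cv2.imwrite('pics/s7.png',np.vstack([np.hstack([f(a),f(s['pixels'])]),np.hstack([cv2.resize(w['pixels'][60:260,200:467],(400,300)),f(cv2.imread('pics/scene5.png'))])]))
```

```text
16.525 [0.56523689 0.0058798  0.21705293] [-0.54832068  0.15765447 -0.42741931]
scene lug [ 0.4035 -0.4154  0.0574] 0.4
scene catch_pad [0.5725 0.0391 0.0499] 0.88
scene nut [ 0.4777 -0.0636  0.0183] 0.5
scene padlock [0.6853 0.0615 0.0224] 0.69
scene offcut [ 0.6723 -0.0649  0.0034] 0.56
wrist lug [ 0.5651 -0.0221  0.0763] 0.91
wrist catch_pad [0.5653 0.0365 0.0542] 0.72
wrist nut [ 0.4701 -0.0616  0.013 ] 0.59
wrist padlock [0.6721 0.0646 0.0234] 0.94
wrist offcut [ 0.6653 -0.0497  0.0031] 0.85
```

View pics/s7.png

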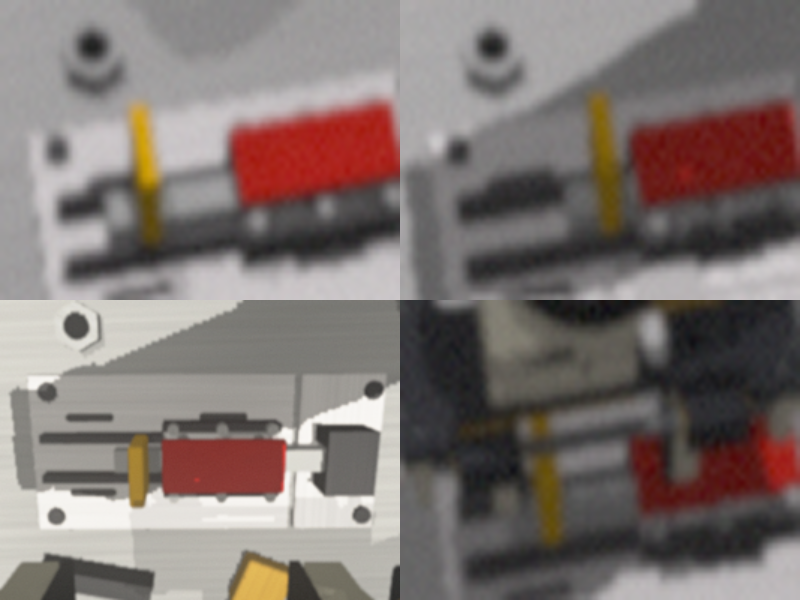

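The final view shows the lug moved about 30 mm (wrist network y −0.054 to −0.022). The pad corner is back at its starting row (about 128), and the nut hasn't moved. I'm handing in.

```bash
python3 -c "
from plant import ctrl
print(ctrl.close_job())"
```

```text
the job is handed in; nothing more can be done
None
```

The gate lock is bolted shut and the job is handed in; no verdict was reported. I pressed the catch about 9 mm down with the front fingertip. The rear fingertip then pushed the lug until the bolt hit its hard stop, where the arm stopped advancing and the push force rose to about 12 N. I held there briefly with the catch still down, backed off 3 mm and lifted clear by about 16.5 s.

**Last checks**
- **Bolt:** the lug moved about 32 mm in the wrist pictures (world y −0.054 to −0.022), which matches the full 30 mm stroke within the network's error.
- **Catch:** the pad is back at its starting image row, and the network puts its top at z 0.050, so it reads as fully up.
- **Robot:** the force is about zero, and the tool is 0.2 m above the bench.
- **Bystanders:** in the scene view the nut, padlock and offcut network positions are within a few mm of the first ones where a like-for-like reading exists. The spray can, paste jar and mug were not measured again, and the arm did not go near them after the approach.

**Disagreements**
- **Fingertip height:** the fingertips ended about 23 mm short of the stated TCP, so I found the catch by force and not by height.
- **Catch depth:** the force while pressing read about 1 N below the stated spring force. The 9 mm came from the distance travelled after contact; a camera edge measurement agreed at two of four places (8.7 and 9.3 mm), and the other two gave an impossible 18 mm. The catch was not pressed to its own stop.
- **Network readings:** at the end the scene view mistook the paste jar for the lug. The wrist view's offcut reading was about 15 mm off the scene view's, probably because the gripper partly hid it.

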